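Turn a tray of glaze tiles over with a second tray

ROBOT

A 6-joint arm with a two-finger parallel gripper is mounted at the origin on the work surface. World frame = base frame: x ahead of the robot, y to its left, z up, the work surface at z = 0. Lengths are in m, angles in rad, forces in N, time in s.
With the tool pointing down it reaches from about 0.35 to 0.85 m from the base axis. Payload 8.1 kg.
Tool frame: the origin (TCP) lies between the finger pads; the fingertips stand 11 mm ahead of it and the grasp point (between the pads) lies 8 mm behind it (robot.tips_ahead is the distance from the TCP to the fingertips, in m); z points along the fingers, y is the line along which they close (so a half turn about z gives the same grasp; the last joint's range is limited). The gripper opens to 93 mm and grips with 3 to 60 N. Pads are 15 mm wide; open, the fingers measure 128 mm over their backs; the gripper's body (75 mm by 188 mm) begins 65 mm behind the grasp point.
Start: joints at [1.093, 0.13, 1.488, -0, 1.523, -0.085], TCP at [0.23, 0.554, 0.194] pointing down, gripper open.
Joint ranges: [-2.96, 2.96], [-0.89, 2.26], [0.02, 2.5], [-1.34, 4.48], [0, 2.73], [-2.66, 2.66]. Speed limits (rad/s): [2.39, 2.39, 2.79, 3.14, 3.14, 3.14].

INTERFACE

Orientations are given as a rotation vector (axis times angle).
In Python, from plant import robot gives the robot as it stands. The module is installed in compiled form; this text tells all that it offers.
- The arm moves only by the tool move_arm, never from a script. Its argument "deltas" is one flat list of numbers, 7 for each row, row after row: the shift along the tool's x, y, z in m, then the turn, a rotation vector about the tool's x, y, z in rad, then the opening, from 0 (shut) to 1 (fully open). A call has 1 to 12 rows; each row is the pose to reach, as a shift and turn from the pose commanded when the call began, along the tool's axes at that moment; what a row does not reach only later rows make up. A row lasts 1/8 s, in which the tool goes at most 62.5 mm and 10.7 degrees, less where a joint would pass 70% of its speed; a pose out of reach is approached as far as the arm can. A call with a gripper value outside its range is refused whole. The fingers move at their own pace and stop on an object; "squeeze" is the grip in N (left out, the last holds). Time passes only in rows, so rows that repeat a pose let the fingers close. It gives the time, the measured TCP pose, the force, the opening and the grip force at its end, in the units of the state.
- robot.read_state(): the state, without advancing time (a new reading comes with each control period).
- robot.read_camera(name): name is "scene" or "top"; returns (picture, depth): 400x640x3 uint8, red, green, blue; 400x640 float32, m along the optical axis (not along the pixel's ray), 0 where there is no reading.
- robot.camera_model(name): a dict with "K" (3x3 intrinsics, pixels), "R" (3x3) and "t" (3): a world point X has camera coordinates R X + t. Camera axes: x right, y down, z forward; pixel columns grow to the right and rows downward; lengths in m; the calibration is good to about 2 mm. A picture is of the moment at which its call begins. camera_model takes no time and is no camera call.
- robot.close_job(): hands the job in; it is judged then, once.
Trained networks look in the newest picture that a camera, given by its name, has taken for a name from the list of things; names that differ only in an ending like _2 or _b are one class to them, and where a whole thing is asked for, a point or a joint stands for the part that bears it (a point fixed in the world has none). Each returns a list of dicts, best first, with "confidence" (0 to 1); they miss things now and then, are a little off and sometimes report something else, mostly with a low value. They report only what shows in the picture. A call takes as long as a camera call. They do not tell look-alikes from the thing itself.
- robot.recognise(camera, label): "uv" ([column, row] in pixels, amid what is visible of it).
The state is a dict: "t": time; "q": joint angles; "dq": joint speeds; "joint_torque": joint torques, N m; "tool_pos": TCP position; "orientation": TCP orientation; "force": force on the tool from outside, world axes, zero at the start; "wrist_torque": the same for the moment, N m; "opening": finger opening in m; "gripper_force": force on a finger pad.
Only numpy, scipy, OpenCV 4.12 (cv2) and the standard library are available. Lean on these libraries where they do the work, as an engineer would, in place of code of your own. Each camera call takes 0.05 s, during which the arm holds its last target. There are 200 camera calls.

TASK

Turn the four glaze test tiles over all at once so that their bare clay backs can be marked: cap the loaded plywood tray squarely with the empty blue tray, turn the two over together, and leave the blue tray flat on the white marking board, all four tiles lying flat in it glazed side down. Lift the emptied plywood tray off and set it down flat on the bench, off the board; do not spill a tile or disturb anything else on the bench.

Things in the scene. Friction and masses are not known exactly. Their poses are not given: they have to be found in the camera images.
- full_tray_center (a point): centre (11 mm up) of the loaded plywood tray: square block 60 x 60 x 22 mm, about 0.1 kg, mouth up on the bench (z = 0). Its top has 2 x 2 open cells, 9.5 mm deep, 25 x 25 mm, centred 14 mm off the middle in x and y; walls 3.5 mm, dividers 3 mm, flush with the rim; solid below. Plain upright sides: grip any opposite pair. x, y along its sides, z out of its mouth (up at the start).
- empty_tray_center (a point): centre (11 mm up) of the empty blue tray: same shape, size and mass, but lying mouth DOWN on the bench. x, y along its sides, z out of its solid base (up at the start, down when its mouth faces up). Capped, in any quarter-turn, the two form a 60 x 60 x 44 mm block, seam half-way up. Nothing interlocks: grip across the seam. Set down on a side, the block stands steadily, both trays on edge.
- board_center (a point): centre of the top face of the white marking board, a fixed square slab 220 x 220 mm, 6 mm thick, lying on the bench; x and y along its sides, z up.
- tile0_center (a point): centre of a glaze test tile, 22 x 22 x 9 mm, 12 g, smooth, loose in its own cell of the plywood tray; glazed dark blue on one face, bare red-brown clay on the other and the edges; z out of the glazed face (up at the start). The capped gap is 19 mm, so it cannot roll over by itself inside.
- tile1_center (a point): centre of a glaze test tile, 22 x 22 x 9 mm, 12 g, smooth, loose in its own cell of the plywood tray; glazed green on one face, bare red-brown clay on the other and the edges; z out of the glazed face (up at the start). The capped gap is 19 mm, so it cannot roll over by itself inside.
- tile2_center (a point): centre of a glaze test tile, 22 x 22 x 9 mm, 12 g, smooth, loose in its own cell of the plywood tray; glazed yellow on one face, bare red-brown clay on the other and the edges; z out of the glazed face (up at the start). The capped gap is 19 mm, so it cannot roll over by itself inside.
- tile3_center (a point): centre of a glaze test tile, 22 x 22 x 9 mm, 12 g, smooth, loose in its own cell of the plywood tray; glazed white on one face, bare red-brown clay on the other and the edges; z out of the glazed face (up at the start). The capped gap is 19 mm, so it cannot roll over by itself inside.
- mug: bystander, to be left where it is: blue ceramic mug, 80 mm across, 90 mm tall; origin at the centre of its underside
- bowl: bystander, to be left where it is: white bowl, 110 mm across, 50 mm tall; origin at the centre of its underside
- jar: bystander, to be left where it is: glaze jar with a yellow cap, 70 mm across, 90 mm tall; origin at the centre of its underside
- can: bystander, to be left where it is: white can, 66 mm across, 100 mm tall; origin at the centre of its underside
- brush: bystander, to be left where it is: brush lying flat on the bench; origin at the centre of its underside
- sponge: bystander, to be left where it is: yellow sponge block, 100 x 65 x 30 mm; origin at the centre of its underside
- rib: bystander, to be left where it is: flat wooden potter's rib, 100 x 50 x 8 mm; origin at the centre of its underside
Things that resemble listed ones, but are neither listed nor needed, are in the scene too. There is more than one size of the part that bears full_tray_center; the job needs the larger. Several things look just like the part that bears empty_tray_center: the one meant starts farthest from the robot's base.

How it is judged:
On the way, in this order (a step that is already met when the one before it is completed fails the run):
1. the blue tray caps the plywood tray squarely, mouth to mouth (distance between empty_tray_center and full_tray_center below 0.025 m and horizontal distance between empty_tray_center and full_tray_center below 0.006 m and angle between the z axis of empty_tray_center and the z axis of full_tray_center, either way round below 0.08 rad and (angle between the x axis of empty_tray_center and the x axis of full_tray_center, either way round below 0.12 rad or angle between the x axis of empty_tray_center and the y axis of full_tray_center, either way round below 0.12 rad) and angle between empty_tray_center's own z axis and vertical below 0.08 rad), for 0.2 s.
2. the two trays, still mouth to mouth, have been turned right over: blue tray underneath, base down (distance between empty_tray_center and full_tray_center below 0.025 m and horizontal distance between empty_tray_center and full_tray_center below 0.006 m and angle between the z axis of empty_tray_center and the z axis of full_tray_center, either way round below 0.08 rad and (angle between the x axis of empty_tray_center and the x axis of full_tray_center, either way round below 0.12 rad or angle between the x axis of empty_tray_center and the y axis of full_tray_center, either way round below 0.12 rad) and angle between empty_tray_center's own z axis and vertical above 3 rad), for 0.2 s.
At the end, for the whole second after the job is handed in: The blue tray rests flat, mouth up, on the white board (centre within 80 mm of the board's along each side); all four tiles lie in it glazed side down, within 14 degrees of flat; the plywood tray rests flat, either way up, on the bench itself, off the board; both at rest (angle between empty_tray_center's own z axis and vertical above 3.06 rad and x of empty_tray_center in the frame of board_center between -0.08 and 0.08 m and y of empty_tray_center in the frame of board_center between -0.08 and 0.08 m and height (world z) of empty_tray_center between 0.0145 and 0.0195 m and linear speed of each of empty_tray, full_tray below 0.01 m/s and angle between each of tile0_center, tile1_center, tile2_center, tile3_center's own z axis and vertical above 2.9 rad and distance between each of tile0_center, tile1_center, tile2_center, tile3_center and empty_tray_center below 0.028 m and height (world z) of full_tray_center between 0.0085 and 0.0135 m and (angle between full_tray_center's own z axis and vertical below 0.08 rad or angle between full_tray_center's own z axis and vertical above 3.06 rad)); the robot touches nothing.
It fails at once if a tile is spilled (more than 60 mm from the centres of both trays) ((distance between tile0_center and empty_tray_center above 0.06 m and distance between tile0_center and full_tray_center above 0.06 m) or (distance between tile1_center and empty_tray_center above 0.06 m and distance between tile1_center and full_tray_center above 0.06 m) or (distance between tile2_center and empty_tray_center above 0.06 m and distance between tile2_center and full_tray_center above 0.06 m) or (distance between tile3_center and empty_tray_center above 0.06 m and distance between tile3_center and full_tray_center above 0.06 m)).
It fails at once if a bystander is moved more than 30 mm (distance of any of mug, bowl, jar, can, brush, sponge, rib from where it was at the start of the episode above 0.03 m).
It also fails if it takes over 72 s, if anything falls off the work surface, if the arm or the gripper's body presses on something with over 40 N, if the wrist force passes 120 N, or if a joint passes its speed limit or range.

## Working session

There is one attempt and no reset: what is moved stays moved. The work goes in short steps, Python scripts to look and compute and a tool call to move; the robot and the scene stay as the last step left them, time stands still between calls to the robot, and variables do not carry over. Pictures are saved under pics/ and viewed, at most 10 in all, crops included, and the job is handed in when it is done.

Besides the shell and the picture viewer there is one more tool, called after "Request:" by a JSON object that holds its "method" and its "body", one argument or row to a line. move_arm: Moves the arm, as the interface text tells. Its arguments: {"type":"object","properties":{"deltas":{"type":"array","items":{"type":"number"}},"squeeze":{"type":"number"}},"required":["deltas"]}

```bash
mkdir -p pics; cat > h.py <<'E'
import numpy as np, cv2
from plant import robot
def px2w(name,uv,depth=None,z=None):
    m=robot.camera_model(name);K,R,t=[np.array(m[k]) for k in("K","R","t")]
    r=np.linalg.inv(K)@np.array([uv[0],uv[1],1.]); c=-R.T@t; d=R.T@r
    s=(z-c[2])/d[2] if z is not None else depth
    return c+s*d
def cloud(name,depth):
    m=robot.camera_model(name);K,R,t=[np.array(m[k]) for k in("K","R","t")]
    v,u=np.mgrid[:400,:640]; r=np.stack([u,v,np.ones_like(u)],-1)@np.linalg.inv(K).T
    return (r*depth[...,None]-t)@R
def save(n,im): cv2.imwrite("pics/"+n,im[...,::-1])
E
python3 - <<'E'
from h import *
for c in("scene","top"):
    im,d=robot.read_camera(c); save(c+"0.png",im); np.save(c+"0.npy",d);np.save(c+"0i.npy",im)
    P=cloud(c,d)
    for l in("full_tray_center","empty_tray_center","board_center"):
        for r in robot.recognise(c,l):
            u,v=[int(round(x)) for x in r["uv"]]
            print(c,l,u,v,round(r["confidence"],2),P[v,u].round(3))
s=robot.read_state();print(s)
E
```

```text
scene full_tray_center 255 297 0.91 [ 0.51  -0.291  0.022]
scene full_tray_center 208 344 0.8 [ 0.484 -0.427  0.012]
scene empty_tray_center 333 106 0.54 [0.344 0.322 0.023]
scene board_center 333 227 0.65 [ 0.562 -0.034  0.007]
top full_tray_center 460 202 0.56 [ 0.495 -0.424  0.01 ]
top full_tray_center 409 198 0.52 [ 0.505 -0.269  0.019]
top empty_tray_center 212 215 0.73 [0.45  0.313 0.021]
top empty_tray_center 200 250 0.73 [0.347 0.346 0.02 ]
top board_center 327 183 0.78 [ 0.549 -0.026  0.007]
{'t': 0.4, 'q': array([ 1.09263769e+00,  1.30534086e-01,  1.48838167e+00,  1.53415034e-05,
        1.52299596e+00, -8.53944427e-02]), 'dq': array([ 0.00092306, -0.00211244, -0.00435697, -0.0015359 , -0.00093378,
        0.0009668 ]), 'joint_torque': array([-3.24815555e-04, -5.58976007e+01, -4.91329730e+01,  7.65784853e-02,
        2.64811650e-02, -2.34537552e-06]), 'tool_pos': array([0.22957105, 0.55423683, 0.19425519]), 'orientation': array([-6.12975572e-01, -3.08110617e+00,  4.74713984e-04]), 'force': array([-0.20823993, -0.47744461, -0.47002693]), 'wrist_torque': array([-0.00017278, -0.01432367,  0.03491752]), 'gripper_force': 0.0, 'opening': 0.09272354157714309}
```

View pics/scene0.png

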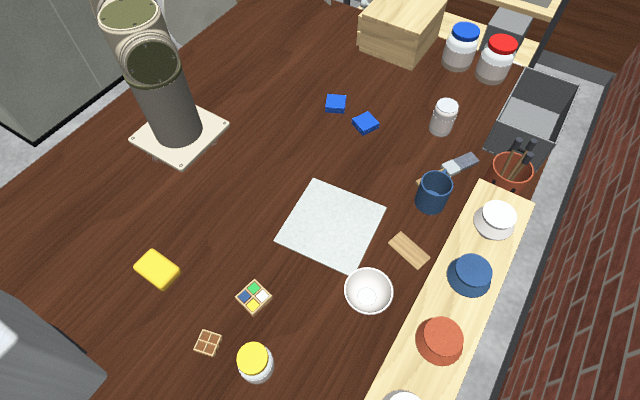

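View pics/top0.png

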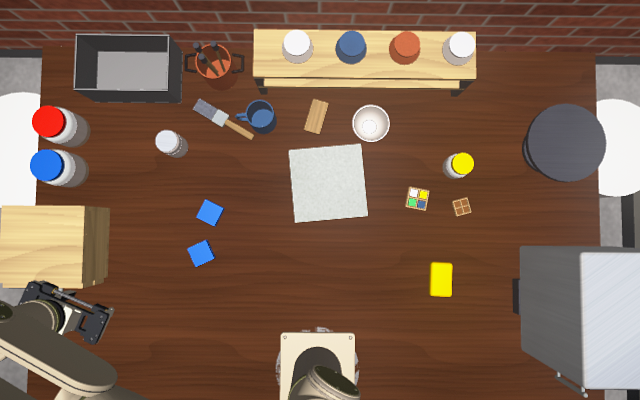

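The scene shows the loaded, larger plywood tray at scene (254,297) / top (417,198). The small empty decoy is at scene (208,343) / top (461,207).

There are two blue trays, at top (210,213) and (201,253). The base is near top (317,365), so (210,213) is the farther one and the one meant. I'll fit the poses and confirm with a crop.

```bash
cat >> h.py <<'E'
from scipy.optimize import minimize
def proj(name,X):
    m=robot.camera_model(name);K,R,t=[np.array(m[k]) for k in("K","R","t")]
    p=(X@R.T+t)@K.T; return p[:,:2]/p[:,2:]
def box(x,y,a,w,z0,z1):
    c,s=np.cos(a),np.sin(a); o=[]
    for i,j in((-1,-1),(1,-1),(1,1),(-1,1)):
        for z in(z0,z1): o.append([x+w/2*(i*c-j*s),y+w/2*(i*s+j*c),z])
    return np.array(o)
def sil(name,B,off,n,S=8):
    h=cv2.convexHull((((proj(name,B)-off+.5)*S)*16).astype(np.int32))
    m=np.zeros((n*S,n*S),np.uint8); cv2.fillConvexPoly(m,h,255,shift=4)
    return cv2.resize(m,(n,n),interpolation=cv2.INTER_AREA)/255.
def blob(im,p,n,kind):
    off=np.round(p-n/2).astype(int); c=im[off[1]:off[1]+n,off[0]:off[0]+n].astype(float)
    r,g,b=c[...,0],c[...,1],c[...,2]
    m=((b-r)>60) if kind=="blue" else (c.max(-1)>125)
    if kind=="board": m=(c.min(-1)>125)
    k,l,st,ce=cv2.connectedComponentsWithStats(m.astype(np.uint8))
    i=1+np.argmin(np.hypot(*(ce[1:]-n/2).T)-0.1*np.sqrt(st[1:,4]))
    cs,_=cv2.findContours((l==i).astype(np.uint8),0,1); o=np.zeros((n,n),np.uint8)
    cv2.drawContours(o,cs,-1,1,-1); return o.astype(float),off
def fit(cams,x,y,kind,w=.06,z0=0,z1=.022,n=40):
    D=[]
    for c,im in cams:
        p=proj(c,np.array([[x,y,z1]]))[0]; D.append((c,)+blob(im,p,n,kind)+(n,))
    f=lambda v:sum(np.abs(sil(c,box(*(v[:2]/100),v[2]/10,w,z0,z1),o,n)-m).sum() for c,m,o,n in D)
    best=min((minimize(f,[x*100,y*100,a*10],method="Nelder-Mead",options=dict(initial_simplex=np.array([[x*100,y*100,a*10],[x*100+1,y*100,a*10],[x*100,y*100+1,a*10],[x*100,y*100,a*10+2]]))) for a in(-.5,0,.5)),key=lambda r:r.fun)
    v=best.x; return round(v[0]/100,4),round(v[1]/100,4),round(np.rad2deg(v[2]/10),1),round(best.fun,1)
E
python3 - <<'E'
from h import *
im={c:np.load(c+"0i.npy") for c in("scene","top")}
for cs in(["top"],["scene"],["top","scene"]):
    C=[(c,im[c]) for c in cs]
    print(cs,"blue",fit(C,.455,.315,"blue"),"decoy",fit(C,.347,.335,"blue"),"ply",fit(C,.505,-.28,"ply"),"board",fit(C,.555,-.028,"board",.22,0,.006,130))
P=cloud("top",np.load("top0.npy"))
for n,(u,v) in dict(jar=(462,163),bowl=(371,123),rib=(316,116),mug=(261,115),can=(168,141),small=(461,207),sponge=(441,280)).items(): print(n,P[v,u].round(3))
t=im["top"]
a=cv2.resize(t[185:275,170:260],(400,400),interpolation=cv2.INTER_CUBIC);b=cv2.resize(t[155:245,390:480],(400,400),interpolation=cv2.INTER_CUBIC)
save("crop.png",np.hstack([a,b]))
E
```

```text
['top'] blue (np.float64(0.4583), np.float64(0.3226), np.float64(64.5), np.float64(25.7)) decoy (np.float64(0.338), np.float64(0.3463), np.float64(26.0), np.float64(25.9)) ply (np.float64(0.5054), np.float64(-0.294), np.float64(-10.7), np.float64(26.6)) board (np.float64(0.551), np.float64(-0.0277), np.float64(5.6), np.float64(80.1))
['scene'] blue (np.float64(0.4569), np.float64(0.3237), np.float64(62.8), np.float64(28.0)) decoy (np.float64(0.3366), np.float64(0.3475), np.float64(25.3), np.float64(19.3)) ply (np.float64(0.5029), np.float64(-0.2908), np.float64(78.8), np.float64(23.1)) board (np.float64(0.5504), np.float64(-0.0258), np.float64(5.6), np.float64(898.6))Traceback (most recent call last):
  File "<stdin>", line 5, in <module>
  File "h.py", line 40, in fit
    best=min((minimize(f,[x*100,y*100,a*10],method="Nelder-Mead",options=dict(initial_simplex=np.array([[x*100,y*100,a*10],[x*100+1,y*100,a*10],[x*100,y*100+1,a*10],[x*100,y*100,a*10+2]]))) for a in(-.5,0,.5)),key=lambda r:r.fun)
  File "h.py", line 40, in <genexpr>
    best=min((minimize(f,[x*100,y*100,a*10],method="N
[... 593 characters left out ...]
  f=lambda v:sum(np.abs(sil(c,box(*(v[:2]/100),v[2]/10,w,z0,z1),o,n)-m).sum() for c,m,o,n in D)
               ~~~^^^^^^^^^^^^^^^^^^^^^^^^^^^^^^^^^^^^^^^^^^^^^^^^^^^^^^^^^^^^^^^^^^^^^^^^^^^^^^^
  File "h.py", line 39, in <genexpr>
    f=lambda v:sum(np.abs(sil(c,box(*(v[:2]/100),v[2]/10,w,z0,z1),o,n)-m).sum() for c,m,o,n in D)
                          ~~~^^^^^^^^^^^^^^^^^^^^^^^^^^^^^^^^^^^^^^^^^
  File "h.py", line 23, in sil
    h=cv2.convexHull((((proj(name,B)-off+.5)*S)*16).astype(np.int32))
                        ~~~~^^^^^^^^
  File "h.py", line 15, in proj
    m=robot.camera_model(name);K,R,t=[np.array(m[k]) for k in("K","R","t")]
ValueError: time passes only in moves, steps and waits
```

```bash
sed -i 's/robot.camera_model(name)/cm(name)/' h.py; cat >> h.py <<'E'
import functools
cm=functools.lru_cache(None)(lambda n:robot.camera_model(n))
from scipy.spatial.transform import Rotation as Ro
# tool pose: closing axis (tool y) at yaw a deg, tilt b deg (tool points toward +h by b, h = closing axis turned -90)
def tool(a,b=0):
    a,b=np.deg2rad([a,b]); y=np.array([np.cos(a),np.sin(a),0]); h=np.array([np.sin(a),-np.cos(a),0])
    z=-np.cos(b)*np.array([0,0,1])+np.sin(b)*h
    return Ro.from_matrix(np.stack([np.cross(y,z),y,z],1))
def delta(p,R,s=None):
    s=s or robot.read_state(); R0=Ro.from_rotvec(s["orientation"])
    print("shift",R0.inv().apply(np.array(p)-s["tool_pos"]).round(4),"turn",(R0.inv()*R).as_rotvec().round(4))
def show():
    s=robot.read_state(); M=Ro.from_rotvec(s["orientation"]).as_matrix()
    print("t",round(s["t"],2),"p",s["tool_pos"].round(4),"y",M[:,1].round(3),"z",M[:,2].round(3),"q",s["q"].round(2),"open",round(s["opening"],4),"grip",round(s["gripper_force"],1),"F",s["force"].round(1))
E
python3 - <<'E'
from h import *
im={c:np.load(c+"0i.npy") for c in("scene","top")}
P=cloud("top",np.load("top0.npy"))
for n,(u,v) in dict(jar=(462,163),bowl=(371,123),rib=(316,116),mug=(261,115),can=(168,141),small=(461,207),sponge=(441,280)).items(): print(n,P[v,u].round(3))
t=im["top"]
a=cv2.resize(t[185:275,170:260],(400,400),interpolation=cv2.INTER_CUBIC);b=cv2.resize(t[155:245,390:480],(400,400),interpolation=cv2.INTER_CUBIC)
save("crop.png",np.hstack([a,b]))
show()
print("blue approach"); 
for a in(63.6,-116.4): delta((.4576,.323,.11),tool(a))
E
```

```text
jar [ 0.601 -0.404  0.089]
bowl [ 0.733 -0.158  0.003]
rib [0.753 0.009 0.003]
mug [0.754 0.176 0.004]
can [0.653 0.419 0.103]
small [ 0.479 -0.424  0.019]
sponge [ 0.266 -0.359  0.033]
t 0.4 p [0.2296 0.5542 0.1943] y [ 0.383  0.924 -0.   ] z [-0. -0. -1.] q [ 1.09  0.13  1.49  0.    1.52 -0.09] open 0.0927 grip 0.0 F [-0.2 -0.5 -0.5]
blue approach
shift [-0.2992 -0.1263  0.0843] turn [-0.0003 -0.      0.068 ]
shift [-0.2992 -0.1263  0.0843] turn [ 0.0000e+00 -5.0000e-04 -3.0736e+00]
```

View pics/crop.png

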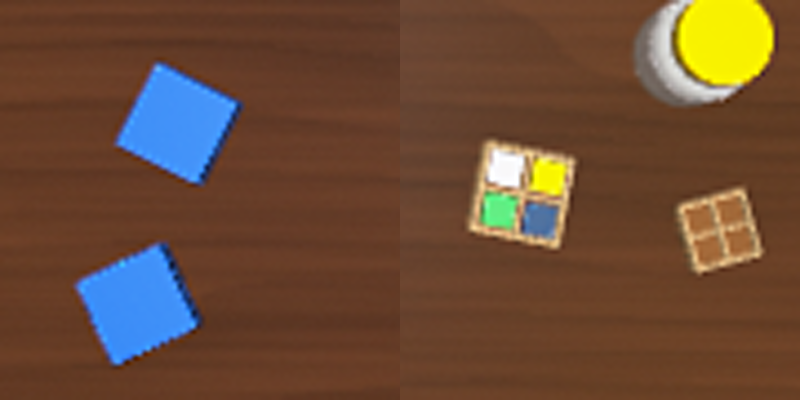

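The crop shows the farther blue tray (x≈0.458) in the upper left at crop (180,123), and its look-alike (x≈0.337) below at (138,303). The larger, loaded ply tray is at (522,193) and the smaller one at (720,230).

I'm moving over the farther blue tray.

Request:
{"method": "move_arm", "body": {
  "deltas": [-0.299,-0.126,0.084,0,0,0.068,1,-0.299,-0.126,0.084,0,0,0.068,1,-0.299,-0.126,0.084,0,0,0.068,1,-0.299,-0.126,0.084,0,0,0.068,1,-0.299,-0.126,0.084,0,0,0.068,1,-0.299,-0.126,0.084,0,0,0.068,1,-0.299,-0.126,0.084,0,0,0.068,1,-0.299,-0.126,0.084,0,0,0.068,1]
}}

```text
t: 1.4
tool_pos: [0.4573, 0.3241, 0.1108]
orientation: [-0.717, -3.059, -0.001]
force: [0.1, 0.7, 0.9]
opening: 0.0928
gripper_force: 0.0
```

```bash
python3 - <<'E'
from h import *
show(); delta((.4576,.323,.015),tool(63.6))
E
```

```text
t 1.4 p [0.4573 0.3241 0.1108] y [0.444 0.896 0.   ] z [ 0.     0.001 -1.   ] q [ 0.52  0.08  1.7   0.    1.36 -0.59] open 0.0928 grip 0.0 F [0.1 0.7 0.9]
shift [-0.0008 -0.0009  0.0958] turn [ 0.0005 -0.0002  0.0002]
```

Request:
{"method": "move_arm", "body": {
  "deltas": [0,0,0.05,0,0,0,1,0,0,0.085,0,0,0,1,0,0,0.096,0,0,0,1,0,0,0.096,0,0,0,1,0,0,0.096,0,0,0,0.4,0,0,0.096,0,0,0,0.4,0,0,0.096,0,0,0,0.4,0,0,0.096,0,0,0,0.4],
  "squeeze": 20
}}

```text
t: 2.4
tool_pos: [0.4579, 0.3236, 0.0148]
orientation: [0.718, 3.058, 0.001]
force: [0.2, -1.1, 0.5]
opening: 0.0576
gripper_force: 0.0
```

```bash
python3 - <<'E'
from h import *
show(); delta((.4576,.323,.13),tool(63.6))
delta((.504,-.292,.13),tool(-11)); 
E
```

```text
t 2.4 p [0.4579 0.3236 0.0148] y [0.445 0.896 0.001] z [ 0.  0. -1.] q [ 0.52  0.19  1.77  0.    1.19 -0.59] open 0.0576 grip 0.0 F [ 0.2 -1.1  0.5]
shift [-0.     -0.0006 -0.1152] turn [ 0.0005  0.0003 -0.0001]
shift [-0.3151 -0.5308 -0.1153] turn [ 6.0000e-04 -1.0000e-04  1.3019e+00]
```

```bash
python3 - <<'E'
from h import *
im,d=robot.read_camera("scene"); im2,_=robot.read_camera("top"); show()
save("g1.png",np.hstack([cv2.resize(im[70:170,290:430],(420,300)),cv2.resize(im2[160:270,150:290],(380,300))]))
E
```

```text
t 2.5 p [0.4577 0.3235 0.0146] y [0.445 0.896 0.   ] z [ 0.  0. -1.] q [ 0.52  0.19  1.77  0.    1.19 -0.59] open 0.0494 grip 0.0 F [ 0.3  0.3 -0.6]
```

View pics/g1.png

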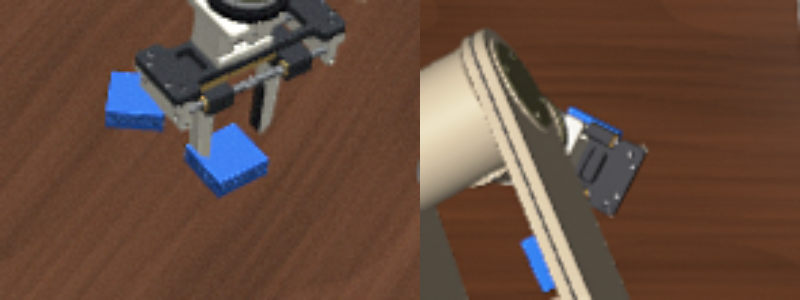

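The fingers have closed below 60 mm, and the crop shows the tray just in front of them. I'll check whether the tray moved or my position was off.

```bash
python3 - <<'E'
from h import *
s=robot.read_state()
print("tcp px scene",proj("scene",s["tool_pos"][None]),"top",proj("top",s["tool_pos"][None]))
im,d=robot.read_camera("scene"); P=cloud("scene",d)
b=(im[...,2].astype(int)-im[...,0]>60); k,l,st,ce=cv2.connectedComponentsWithStats(b.astype(np.uint8))
for i in range(1,k):
    if st[i,4]>80:
        Q=P[l==i]; print(st[i],ce[i].round(1),Q.mean(0).round(4),Q.min(0).round(3),Q.max(0).round(3))
print(proj("scene",np.array([[.4576,.323,.022]])))
tips=(P[...,2]<.08)&(P[...,2]>.03)&(np.hypot(P[...,0]-.457,P[...,1]-.323)<.08)
v,u=np.nonzero(tips)
for vv,uu in list(zip(v,u))[::25]: print(uu,vv,P[vv,uu].round(3),im[vv,uu])
E
```

```text
tcp px scene [[365.27218674 121.9296862 ]] top [[209.05994827 212.31134105]]
[453  22  27  20 444] [465.6  31.2] [0.5835 0.7261 0.1324] [ 0.539 -0.479  0.113] [0.812 0.783 0.92 ]
[325  94  20  20 284] [333.2 104.2] [0.3397 0.3311 0.0209] [ 0.301  0.254 -0.001] [0.398 0.374 0.148]
[352 111  27  24 381] [365.6 123. ] [0.4635 0.314  0.0215] [ 0.419 -0.479 -0.003] [0.812 0.38  0.92 ]
[421 169  32  27 144] [435.3 184.9] [0.7357 0.1759 0.0715] [0.699 0.13  0.003] [0.776 0.234 0.095]
[ 449  254   43   43 1262] [472.7 275.1] [ 0.8871 -0.0912  0.2247] [ 0.812 -0.479  0.19 ] [ 0.924 -0.049  0.92 ]
[[365.37593232 120.26616845]]
373 102 [0.463 0.349 0.078] [46 31 27]
372 107 [0.462 0.349 0.057] [58 38 31]
373 110 [0.468 0.345 0.052] [14 18 18]
354 113 [0.433 0.291 0.066] [131 128 114]
359 115 [0.451 0.289 0.07 ] [135 134 124]
358 119 [0.449 0.289 0.052] [140 137 124]
```

```bash
python3 - <<'E'
from h import *
im,d=robot.read_camera("scene"); show(); P=cloud("scene",d)
save("g2.png",cv2.resize(im[60:150,310:430],(800,600),interpolation=cv2.INTER_CUBIC))
for u in(354,356,358,360,362): print(u,[(v,round(float(P[v,u,2]),3)) for v in range(96,134,3)])
E
```

```text
t 2.6 p [0.4576 0.3234 0.0144] y [ 0.445  0.896 -0.   ] z [-0. -0. -1.] q [ 0.52  0.19  1.77  0.    1.19 -0.59] open 0.0414 grip 0.0 F [ 0.2 -0.2 -0.1]
354 [(96, 0.169), (99, 0.167), (102, 0.159), (105, 0.142), (108, 0.0), (111, -0.001), (114, 0.003), (117, 0.02), (120, 0.021), (123, 0.015), (126, 0.003), (129, 0.0), (132, -0.0)]
356 [(96, 0.162), (99, 0.165), (102, 0.131), (105, 0.14), (108, 0.092), (111, 0.078), (114, 0.066), (117, 0.055), (120, 0.025), (123, 0.021), (126, 0.008), (129, -0.003), (132, -0.0)]
358 [(96, 0.16), (99, 0.146), (102, 0.138), (105, 0.135), (108, 0.099), (111, 0.086), (114, 0.072), (117, 0.063), (120, 0.049), (123, 0.019), (126, 0.02), (129, 0.008), (132, 0.0)]
360 [(96, 0.157), (99, 0.149), (102, 0.144), (105, 0.138), (108, 0.095), (111, 0.081), (114, 0.073), (117, 0.057), (120, 0.044), (123, 0.023), (126, 0.021), (129, 0.017), (132, 0.008)]
362 [(96, 0.154), (99, 0.146), (102, 0.146), (105, 0.138), (108, 0.09), (111, -0.0), (114, 0.02), (117, 0.023), (120, 0.024), (123, 0.022), (126, 0.022), (129, 0.022), (132, 0.013)]
```

View pics/g2.png

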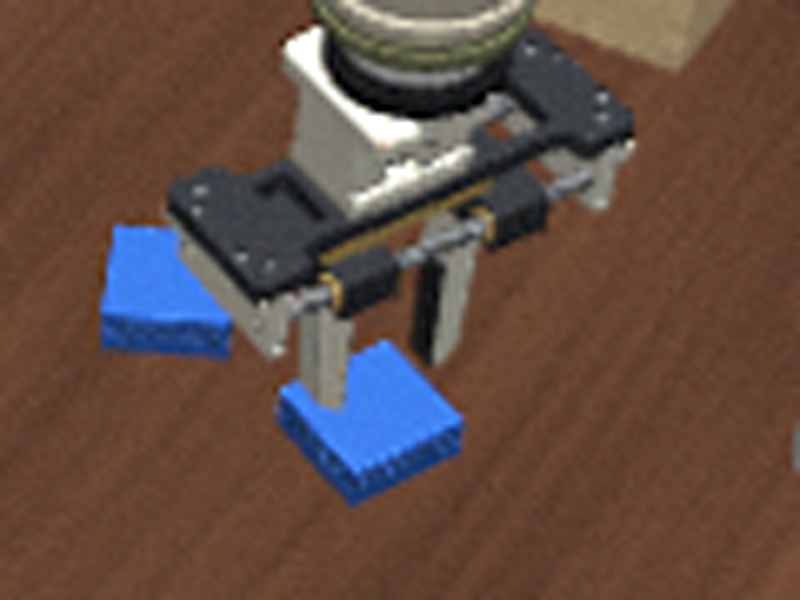

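```bash
python3 - <<'E'
from h import *
print("tips_ahead",robot.tips_ahead)
y=np.array([.445,.896,0]);c=np.array([.4576,.3234,0])
for s in(-1,1):
  for o in(.0207,.03,.037):
    print(s*o,[proj("scene",(c+s*o*y+[0,0,z])[None])[0].round(1).tolist() for z in(.003,.022,.042,.06,.09)])
E
```

```text
tips_ahead 0.011
-0.0207 [[359.3, 127.3], [359.7, 122.8], [360.2, 118.1], [360.7, 113.7], [361.5, 106.1]]
-0.03 [[356.7, 128.4], [357.2, 124.0], [357.6, 119.3], [358.1, 114.9], [358.8, 107.3]]
-0.037 [[354.8, 129.4], [355.2, 125.0], [355.6, 120.2], [356.1, 115.8], [356.7, 108.2]]
0.0207 [[370.5, 122.0], [371.1, 117.5], [371.7, 112.8], [372.3, 108.3], [373.4, 100.7]]
0.03 [[373.0, 120.8], [373.6, 116.4], [374.3, 111.6], [374.9, 107.1], [376.0, 99.5]]
0.037 [[374.8, 119.9], [375.5, 115.5], [376.2, 110.7], [376.9, 106.3], [378.0, 98.6]]
```

The finger ends sit at z≈0.03, not 0.003: they closed above the tray without touching it. The tips are about 30 mm higher than the TCP reading implies. I'll reopen, then go down carefully while watching the force and the image.

Request:
{"method": "move_arm", "body": {
  "deltas": [0,0,0,0,0,0,1,0,0,0,0,0,0,1,0,0,0,0,0,0,1,0,0,0,0,0,0,1,0,0,0,0,0,0,1,0,0,0,0,0,0,1,0,0,0.005,0,0,0,1,0,0,0.01,0,0,0,1,0,0,0.015,0,0,0,1]
}}

```text
t: 3.72
tool_pos: [0.4574, 0.3233, -0.0012]
orientation: [-0.717, -3.058, 0.001]
force: [0.5, -0.5, -0.0]
opening: 0.0929
gripper_force: 0.0
```

```bash
python3 - <<'E'
from h import *
im,d=robot.read_camera("scene"); show(); P=cloud("scene",d)
save("g3.png",cv2.resize(im[60:150,310:430],(800,600),interpolation=cv2.INTER_CUBIC))
s=robot.read_state();c=s["tool_pos"];y=np.array([.445,.896,0])
for s in(-1,1):
  for o in(.047,.055,.062):
    print(s*o,[proj("scene",(np.r_[c[:2],0]+s*o*y+[0,0,z])[None])[0].round(1).tolist() for z in(-.01,.003,.022,.042)])
E
```

```text
t 3.77 p [ 0.457   0.3231 -0.0019] y [ 0.445  0.896 -0.001] z [-0.001 -0.001 -1.   ] q [ 0.52  0.21  1.78 -0.    1.16 -0.59] open 0.0932 grip 0.0 F [-0.4 -0.6 -0.5]
-0.047 [[351.6, 133.6], [351.8, 130.6], [352.2, 126.3], [352.6, 121.5]]
-0.055 [[349.4, 134.6], [349.6, 131.7], [349.9, 127.3], [350.3, 122.6]]
-0.062 [[347.4, 135.5], [347.6, 132.6], [348.0, 128.2], [348.3, 123.5]]
0.047 [[376.8, 121.6], [377.3, 118.7], [378.0, 114.2], [378.7, 109.4]]
0.055 [[378.9, 120.7], [379.4, 117.7], [380.1, 113.2], [380.9, 108.4]]
0.062 [[380.7, 119.8], [381.2, 116.8], [382.0, 112.3], [382.8, 107.5]]
```

View pics/g3.png

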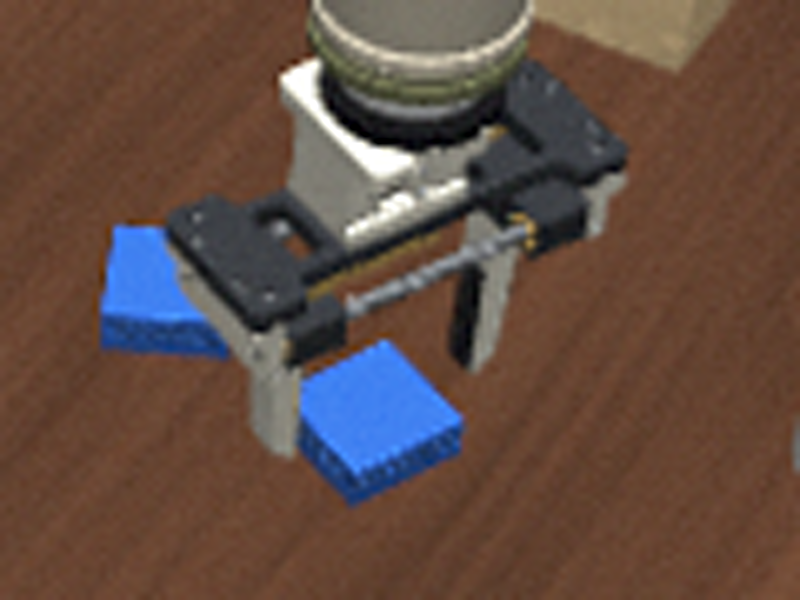

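The fingers now straddle the tray. Their ends, at crop (275,458) and (470,368), put the tips at z≈0.014 against a reported −0.0125, so true z is the reading plus about 0.027. I'll go down 10 mm more and grip.

Request:
{"method": "move_arm", "body": {
  "deltas": [0,0,0.005,0,0,0,1,0,0,0.009,0,0,0,1,0,0,0.009,0,0,0,0.4,0,0,0.009,0,0,0,0.4,0,0,0.009,0,0,0,0.4,0,0,0.009,0,0,0,0.4,0,0,0.009,0,0,0,0.4],
  "squeeze": 20
}}

```text
t: 4.65
tool_pos: [0.4578, 0.3235, -0.0094]
orientation: [0.717, 3.058, 0.0]
force: [-0.7, -0.2, 1.7]
opening: 0.06
gripper_force: 20.0
```

Request:
{"method": "move_arm", "body": {
  "deltas": [0,0,-0.05,0,0,0,0.4,0,0,-0.1,0,0,0,0.4,-0.09,-0.15,-0.1,0,0,0.37,0.4,-0.315,-0.531,-0.1,0,0,1.302,0.4,-0.315,-0.531,-0.1,0,0,1.302,0.4,-0.315,-0.531,-0.1,0,0,1.302,0.4,-0.315,-0.531,-0.1,0,0,1.302,0.4,-0.315,-0.531,-0.1,0,0,1.302,0.4,-0.315,-0.531,-0.1,0,0,1.302,0.4,-0.315,-0.531,-0.1,0,0,1.302,0.4,-0.315,-0.531,-0.1,0,0,1.302,0.4,-0.315,-0.531,-0.1,0,0,1.302,0.4]
}}

```text
t: 6.15
tool_pos: [0.5034, -0.2946, 0.0904]
orientation: [2.425, 1.997, 0.0]
force: [0.2, 0.3, -1.5]
opening: 0.0598
gripper_force: 20.0
```

```bash
python3 - <<'E'
from h import *
show(); delta((.504,-.292,.035),tool(-11))
E
```

```text
t 6.15 p [ 0.5034 -0.2946  0.0904] y [ 0.981 -0.192  0.   ] z [ 0. -0. -1.] q [-0.62  0.16  1.65  0.    1.33 -0.42] open 0.0598 grip 20.0 F [ 0.2  0.3 -1.5]
shift [0.0026 0.0001 0.0554] turn [ 0.0002  0.0001 -0.0008]
```

Request:
{"method": "move_arm", "body": {
  "deltas": [0.0026,0,0.03,0,0,0,0.4,0.0026,0,0.055,0,0,0,0.4,0.0026,0,0.055,0,0,0,0.4,0.0026,0,0.055,0,0,0,0.4]
}}

```text
t: 6.65
tool_pos: [0.5046, -0.2898, 0.0364]
orientation: [2.423, 1.998, 0.0]
force: [0.1, 0.2, -1.5]
opening: 0.0597
gripper_force: 20.0
```

```bash
python3 - <<'E'
from h import *
im,d=robot.read_camera("scene"); im2,d2=robot.read_camera("top"); show()
a=im.copy()
def draw(c,n,x,y,ang,z0,z1,col,f,o):
    for z in(z0,z1):
        b=proj(n,box(x,y,np.deg2rad(ang),.06,z,z)[::2]); b=(b-o+.5)*f
        cv2.polylines(c,[b.round().astype(np.int32)],True,col,1)
o=np.array([215,250]);A=cv2.resize(im[250:330,215:295],(480,480),interpolation=cv2.INTER_CUBIC)
draw(A,"scene",.504,-.292,-11,0,.022,(255,0,0),6,o); draw(A,"scene",.504,-.292,-11,.044,.066,(0,255,255),6,o)
o2=np.array([390,165]);B=cv2.resize(im2[165:225,390:430],(320,480),interpolation=cv2.INTER_CUBIC)
draw(B,"top",.504,-.292,-11,0,.022,(255,0,0),8,o2); draw(B,"top",.504,-.292,-11,.044,.066,(0,255,255),8,o2)
save("cap0.png",np.hstack([A,B]))
E
```

```text
t 6.75 p [ 0.5053 -0.2902  0.0372] y [ 0.982 -0.19   0.002] z [ 0.002 -0.001 -1.   ] q [-0.61  0.21  1.7  -0.    1.23 -0.42] open 0.0596 grip 20.0 F [ 0.1  0.1 -0.5]
```

View pics/cap0.png

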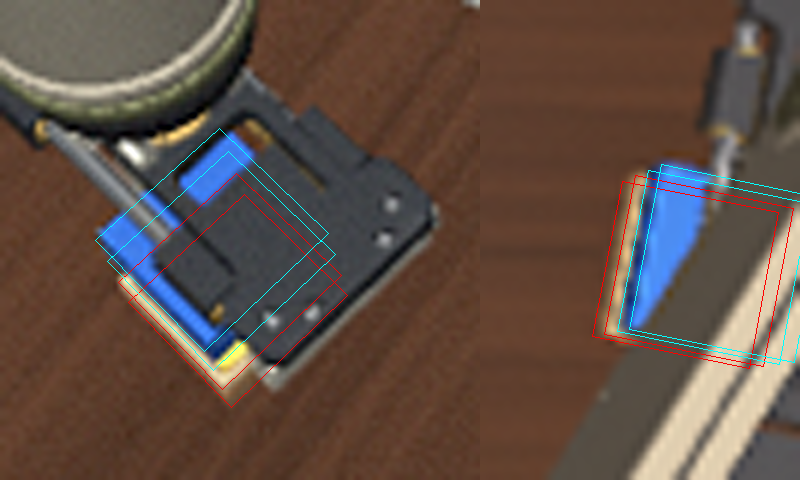

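The overlay shows the held blue tray hovering within about 1 px of its model, scene corner (97,232) and top corner (660,163), above the ply tray. Lowering it to cap.

Request:
{"method": "move_arm", "body": {
  "deltas": [0,0,0.012,0,0,0,0.4,0,0,0.019,0,0,0,0.4,0,0,0.021,0,0,0,0.4,0,0,0.022,0,0,0,0.4,0,0,0.022,0,0,0,0.4]
}}

```text
t: 7.38
tool_pos: [0.5043, -0.2897, 0.0135]
orientation: [2.424, 1.998, 0.0]
force: [-0.6, -0.1, -1.4]
opening: 0.0598
gripper_force: 20.0
```

```bash
python3 - <<'E'
from h import *
show(); delta((.504,-.292,.0126),tool(-11))
E
```

```text
t 7.38 p [ 0.5043 -0.2897  0.0135] y [ 0.982 -0.191  0.   ] z [ 0. -0. -1.] q [-0.61  0.24  1.71 -0.    1.19 -0.42] open 0.0598 grip 20.0 F [-0.6 -0.1 -1.4]
shift [-0.0023  0.0002  0.0009] turn [0.0002 0.0001 0.    ]
```

Request:
{"method": "move_arm", "body": {
  "deltas": [-0.0023,0,0,0,0,0,0.4,-0.0023,0,0.001,0,0,0,0.4,-0.0023,0,0.0015,0,0,0,0.4,-0.0023,0,0.0015,0,0,0,0.4]
}}

```text
t: 7.88
tool_pos: [0.504, -0.2923, 0.0126]
orientation: [2.424, 1.998, -0.0]
force: [-2.8, -0.2, 6.3]
opening: 0.0594
gripper_force: 20.0
```

Request:
{"method": "move_arm", "body": {
  "deltas": [0,0,0,0,0,0,1,0,0,0,0,0,0,1,0,0,0,0,0,0,1,0,0,0,0,0,0,1,0,0,0.01,0,0,0,1,0,0,0.021,0,0,0,0.4,0,0,0.021,0,0,0,0.4,0,0,0.021,0,0,0,0.4,0,0,0.021,0,0,0,0.4,0,0,0.021,0,0,0,0.4,0,0,0.021,0,0,0,0.4],
  "squeeze": 20
}}

```text
t: 9.25
tool_pos: [0.504, -0.2921, -0.0088]
orientation: [2.424, 1.998, 0.0]
force: [0.4, -1.0, 0.6]
opening: 0.0599
gripper_force: 20.0
```

```bash
python3 - <<'E'
from h import *
show()
E
```

```text
t 9.25 p [ 0.504  -0.2921 -0.0088] y [ 0.982 -0.191  0.001] z [ 0.001 -0.    -1.   ] q [-0.61  0.27  1.72  0.    1.15 -0.42] open 0.0599 grip 20.0 F [ 0.4 -1.   0.6]
```

```bash
cat >> h.py <<'E'
B=np.array([0,0,-.027]) # reported = true + B (world hypothesis)
def grasp(G,a,b,back=0,s=None):
    R=tool(a,b); z=R.as_matrix()[:,2]; p=np.array(G)+z*(.008-back)+B
    print("target",p.round(4)); delta(p,R,s)
E
python3 - <<'E'
from h import *
grasp((.504,-.292,.024),-101,-45,back=.10)
print(tool(-101,-45).as_matrix().round(2))
E
```

```text
target [ 0.4401 -0.2796  0.0621]
shift [ 0.0001 -0.065  -0.0709] turn [-0.6133  0.6137  1.4824]
[[ 0.69 -0.19  0.69]
 [-0.13 -0.98 -0.13]
 [ 0.71  0.   -0.71]]
```

Request:
{"method": "move_arm", "body": {
  "deltas": [0,0,0,0,0,0,1,0,0,0,0,0,0,1,0,0,0,0,0,0,1,0,0,0,0,0,0,1,0,0,-0.05,0,0,0,1,0,0,-0.1,0,0,0,1,0,-0.03,-0.11,-0.15,0.15,0.37,1,0,-0.065,-0.1,-0.6133,0.6137,1.4824,1,0,-0.065,-0.1,-0.6133,0.6137,1.4824,1,0,-0.065,-0.1,-0.6133,0.6137,1.4824,1,0,-0.065,-0.1,-0.6133,0.6137,1.4824,1,0,-0.065,-0.1,-0.6133,0.6137,1.4824,1]
}}

```text
t: 10.75
tool_pos: [0.4399, -0.2802, 0.0913]
orientation: [2.923, 0.556, 0.832]
force: [0.4, -0.0, 0.4]
opening: 0.0928
gripper_force: 0.0
```

Request:
{"method": "move_arm", "body": {
  "deltas": [0,0,0,0,0,0,1,0,0,0,0,0,0,1]
}}

```text
t: 11.0
tool_pos: [0.4402, -0.2801, 0.0917]
orientation: [2.921, 0.57, 0.826]
force: [-0.4, 0.2, 0.5]
opening: 0.0933
gripper_force: 0.0
```

```bash
python3 - <<'E'
from h import *
show(); grasp((.504,-.292,.024),-101,-45,back=.10)
E
```

```text
t 11.0 p [ 0.4402 -0.2801  0.0917] y [ 0.335 -0.93   0.149] z [ 0.515  0.049 -0.856] q [-1.04 -0.37  2.25  0.56  1.08 -0.08] open 0.0933 grip 0.0 F [-0.4  0.2  0.5]
target [ 0.4401 -0.2796  0.0621]
shift [-0.0145 -0.0049  0.0254] turn [-0.2118  0.2136  0.515 ]
```

Request:
{"method": "move_arm", "body": {
  "deltas": [-0.0145,-0.005,0.0254,-0.2118,0.2136,0.515,1,-0.0145,-0.005,0.0254,-0.2118,0.2136,0.515,1,-0.0145,-0.005,0.0254,-0.2118,0.2136,0.515,1,-0.0145,-0.005,0.0254,-0.2118,0.2136,0.515,1,-0.0145,-0.005,0.0254,-0.2118,0.2136,0.515,1,-0.0145,-0.005,0.0254,-0.2118,0.2136,0.515,1]
}}

```text
t: 11.75
tool_pos: [0.4535, -0.2971, 0.0637]
orientation: [2.848, -0.265, 1.158]
force: [0.2, 0.2, -0.5]
opening: 0.0929
gripper_force: 0.0
```

```bash
python3 - <<'E'
from h import *
im,d=robot.read_camera("scene"); im2,_=robot.read_camera("top"); show(); grasp((.504,-.292,.024),-101,-45,back=.10)
s=robot.read_state();R=Ro.from_rotvec(s["orientation"]).as_matrix();p=s["tool_pos"]
o=np.array([195,225]);A=cv2.resize(im[225:325,195:295],(600,600),interpolation=cv2.INTER_CUBIC)
def pt(X,col):
    q=(proj("scene",X[None])[0]-o+.5)*6; cv2.drawMarker(A,tuple(q.round().astype(int).tolist()),col,0,12,1)
for sg in(-1,1):
    tip=p+R[:,2]*.011+sg*.0465*R[:,1]
    pt(tip-B,(255,0,0)); pt(tip-R[:,2]*.027,(0,255,0)); pt(tip,(255,255,255))
save("tilt.png",A)
E
```

```text
t 11.85 p [ 0.4534 -0.2971  0.0635] y [-0.181 -0.983 -0.013] z [ 0.687 -0.116 -0.717] q [-1.12 -0.48  2.5   0.88  0.83  0.12] open 0.0927 grip 0.0 F [-0.   0.8  0.2]
target [ 0.4401 -0.2796  0.0621]
shift [-0.0128 -0.0148 -0.0101] turn [-0.0169  0.0142 -0.002 ]
```

View pics/tilt.png

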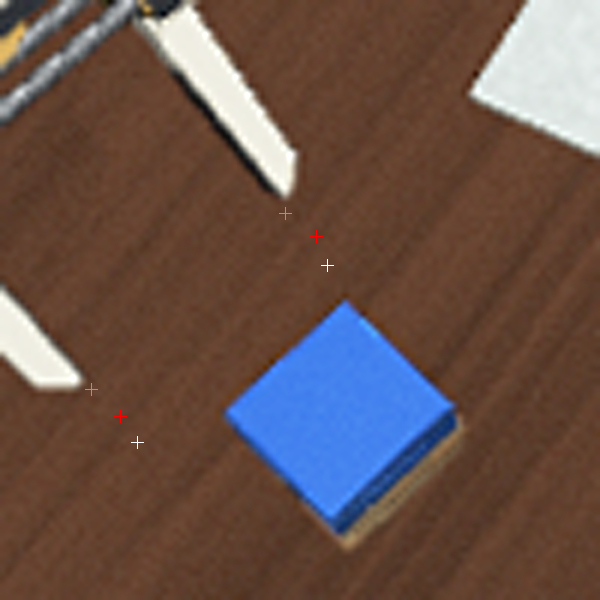

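The green marks match the fingertips at (287,195) and (83,380). So the bias is along the tool: the fingers end about 18 mm behind the reported TCP. This outward tilt also hits the q3 limit, so the flips will tilt sideways, with the closing axis roughly radial.

First I'll squeeze across the seam along the other pair of sides with the tool vertical.

```bash
cat >> h.py <<'E'
TIP=-.018 # fingertips = reported TCP + TIP*z_tool
def grasp(G,a,b,back=0,tipb=.019,s=None):
    R=tool(a,b); z=R.as_matrix()[:,2]; p=np.array(G)+z*(tipb-TIP-back)
    print("target",p.round(4),"tip z",(G[2]+z[2]*(tipb-back)).round(4)); delta(p,R,s)
E
python3 - <<'E'
from h import *
delta((.504,-.292,.075),tool(-101)); 
E
```

```text
shift [ 0.0429 -0.0143  0.026 ] turn [-0.0167 -0.7712  0.0048]
```

Request:
{"method": "move_arm", "body": {
  "deltas": [0.0429,-0.0143,0.026,-0.0167,-0.7712,0.0048,1,0.0429,-0.0143,0.026,-0.0167,-0.7712,0.0048,1,0.0429,-0.0143,0.026,-0.0167,-0.7712,0.0048,1,0.0429,-0.0143,0.026,-0.0167,-0.7712,0.0048,1,0.0429,-0.0143,0.026,-0.0167,-0.7712,0.0048,1,0.0429,-0.0143,0.026,-0.0167,-0.7712,0.0048,1,0.0429,-0.0143,0.026,-0.0167,-0.7712,0.0048,1,0.0429,-0.0143,0.026,-0.0167,-0.7712,0.0048,1,0.0429,-0.0143,0.026,-0.0167,-0.7712,0.0048,1]
}}

```text
t: 12.98
tool_pos: [0.5032, -0.2927, 0.0757]
orientation: [-3.126, 0.306, -0.004]
force: [-0.2, -0.2, 0.9]
opening: 0.0926
gripper_force: 0.0
```

```bash
python3 - <<'E'
from h import *
show(); delta((.504,-.292,-.012),tool(-101))
E
```

```text
t 12.97 p [ 0.5032 -0.2927  0.0757] y [-0.194 -0.981 -0.001] z [ 0.002  0.    -1.   ] q [-0.62  0.17  1.67  0.    1.3   1.15] open 0.0926 grip 0.0 F [-0.2 -0.2  0.9]
shift [ 0.0005 -0.0008  0.0877] turn [-0.0005 -0.0022 -0.0031]
```

Request:
{"method": "move_arm", "body": {
  "deltas": [0,0,0.04,0,0,0,1,0,0,0.075,0,0,0,1,0,0,0.088,0,0,0,1,0,0,0.088,0,0,0,0.4,0,0,0.088,0,0,0,0.4,0,0,0.088,0,0,0,0.4,0,0,0.088,0,0,0,0.4,0,0,0.088,0,0,0,0.4,0,0,0.088,0,0,0,0.4],
  "squeeze": 20
}}

```text
t: 14.1
tool_pos: [0.5048, -0.2927, -0.0119]
orientation: [3.127, -0.304, 0.003]
force: [-0.6, 1.6, 5.8]
opening: 0.0604
gripper_force: 20.0
```

```bash
python3 - <<'E'
from h import *
show(); delta((.504,-.292,.08),tool(-101)); delta((.504,-.292,.08),tool(-11))
E
```

```text
t 14.1 p [ 0.5048 -0.2927 -0.0119] y [-0.193 -0.981 -0.   ] z [ 0.002 -0.    -1.   ] q [-0.61  0.28  1.72  0.    1.15  1.15] open 0.0604 grip 20.0 F [-0.6  1.6  5.8]
shift [-0.0007 -0.0006 -0.0919] turn [-0.0002 -0.0022 -0.0019]
shift [-0.0007 -0.0006 -0.0919] turn [ 1.5000e-03 -1.8000e-03 -1.5727e+00]
```

```bash
sed -i 's/^TIP=-.018/TIP=-.015/' h.py; python3 - <<'E'
from h import *
grasp((.504,-.2925,.024),-11,45,back=.08); print(tool(-11,45).as_matrix().round(2))
E
```

```text
target [ 0.5102 -0.2606  0.0565] tip z 0.0671
shift [-0.0007 -0.0326 -0.0684] turn [-0.6133 -0.6153 -1.4847]
[[ 0.13  0.98 -0.13]
 [ 0.69 -0.19 -0.69]
 [-0.71  0.   -0.71]]
```

Request:
{"method": "move_arm", "body": {
  "deltas": [0,0,0,0,0,0,1,0,0,0,0,0,0,1,0,0,0,0,0,0,1,0,0,0,0,0,0,1,0,0,-0.05,0,0,0,1,0,0,-0.1,0,0,0,1,0,0,-0.1,0,0,0,1]
}}

```text
t: 14.98
tool_pos: [0.5072, -0.2946, 0.0926]
orientation: [3.123, -0.304, 0.014]
force: [0.5, 0.3, 0.6]
opening: 0.0932
gripper_force: 0.0
```

```bash
python3 - <<'E'
from h import *
show();grasp((.504,-.2925,.024),-11,45,back=.08)
E
```

```text
t 14.97 p [ 0.5072 -0.2946  0.0926] y [-0.193 -0.981  0.003] z [ 0.008 -0.005 -1.   ] q [-0.61  0.15  1.65  0.    1.33  1.15] open 0.0932 grip 0.0 F [0.5 0.3 0.6]
target [ 0.5102 -0.2606  0.0565] tip z 0.0671
shift [-0.0039 -0.0341  0.0359] turn [-0.6059 -0.6183 -1.4883]
```

Request:
{"method": "move_arm", "body": {
  "deltas": [-0.004,-0.034,0,-0.606,-0.618,-1.488,1,-0.004,-0.034,0,-0.606,-0.618,-1.488,1,-0.004,-0.034,0,-0.606,-0.618,-1.488,1,-0.004,-0.034,0,-0.606,-0.618,-1.488,1,-0.004,-0.034,0,-0.606,-0.618,-1.488,1,-0.004,-0.034,0,-0.606,-0.618,-1.488,1,-0.004,-0.034,0,-0.606,-0.618,-1.488,1,-0.004,-0.034,0,-0.606,-0.618,-1.488,1,-0.004,-0.034,0.02,-0.606,-0.618,-1.488,1,-0.004,-0.034,0.036,-0.606,-0.618,-1.488,1,-0.004,-0.034,0.036,-0.606,-0.618,-1.488,1,-0.004,-0.034,0.036,-0.606,-0.618,-1.488,1]
}}

```text
t: 16.48
tool_pos: [0.5072, -0.2588, 0.0518]
orientation: [1.954, 1.61, -0.81]
force: [-0.1, 0.6, 0.3]
opening: 0.0932
gripper_force: 0.0
```

```bash
python3 - <<'E'
from h import *
show();grasp((.504,-.2925,.024),-11,45,back=.08);grasp((.504,-.2925,.024),-11,45)
E
```

```text
t 16.48 p [ 0.5072 -0.2588  0.0518] y [ 0.981 -0.194 -0.006] z [-0.141 -0.69  -0.71 ] q [-0.06  0.32  1.78 -0.81  1.3   0.47] open 0.0932 grip 0.0 F [-0.1  0.6  0.3]
target [ 0.5102 -0.2606  0.0565] tip z 0.0671
shift [-0.0042  0.0032 -0.0026] turn [-0.0064 -0.0047  0.0022]
target [ 0.4994 -0.3161 -0.    ] tip z 0.0106
shift [-0.0046  0.0038  0.0774] turn [-0.0064 -0.0047  0.0022]
```

Request:
{"method": "move_arm", "body": {
  "deltas": [-0.0045,0.0035,0.02,-0.006,-0.005,0.002,1,-0.0045,0.0035,0.045,-0.006,-0.005,0.002,1,-0.0045,0.0035,0.067,-0.006,-0.005,0.002,1,-0.0045,0.0035,0.077,-0.006,-0.005,0.002,1,-0.0045,0.0035,0.077,-0.006,-0.005,0.002,1]
}}

```text
t: 17.1
tool_pos: [0.4977, -0.3157, -0.0012]
orientation: [1.946, 1.609, -0.811]
force: [0.2, 1.2, 0.0]
opening: 0.093
gripper_force: 0.0
```

```bash
python3 - <<'E'
from h import *
show();grasp((.504,-.2925,.024),-11,45)
im,d=robot.read_camera("scene");P=cloud("scene",d)
s=robot.read_state();R=Ro.from_rotvec(s["orientation"]).as_matrix();p=s["tool_pos"]
Q=(P-p)@R  # tool coords
# outside finger band near either finger: bright pixels, |x|<12mm
m=(np.abs(Q[...,0])<.02)&(np.abs(np.abs(Q[...,1])-.055)<.015)&(P[...,2]>.004)&(Q[...,2]>-.06)
for sg in(-1,1):
    mm=m&(np.sign(Q[...,1])==sg); print(sg,mm.sum(), np.sort(Q[...,2][mm])[-8:].round(4) if mm.any() else "", P[...,2][mm].min().round(4) if mm.any() else "")
im2,_=robot.read_camera("top")
print("blue",fit([("scene",im)],.504,-.2925,"blue",.06,.022,.044))
E
```

```text
t 17.1 p [ 0.4977 -0.3157 -0.0012] y [ 0.982 -0.19  -0.004] z [-0.137 -0.694 -0.706] q [-0.16  0.39  1.81 -0.88  1.16  0.49] open 0.093 grip 0.0 F [0.2 1.2 0. ]
target [ 0.4994 -0.3161 -0.    ] tip z 0.0106
shift [-0.0009  0.0017 -0.0008] turn [-0.0018  0.001   0.0036]
-1 116 [-0.0266 -0.0264 -0.0263 -0.0258 -0.0252 -0.025   0.0037  0.0078] 0.0043
1 107 [-0.0286 -0.0285 -0.0275 -0.0271 -0.0255 -0.0238 -0.019  -0.0034] 0.0042
blue (np.float64(0.5028), np.float64(-0.2909), np.float64(78.1), np.float64(32.5))
```

Request:
{"method": "move_arm", "body": {
  "deltas": [0,0,0.002,0,0,0,0.4,0,0,0.002,0,0,0,0.4,0,0,0.002,0,0,0,0.4,0,0,0.002,0,0,0,0.4,0,0,0.002,0,0,0,0.4,0,0,0.002,0,0,0,0.4,0,0,0.002,0,0,0,0.4],
  "squeeze": 50
}}

```text
t: 18.08
tool_pos: [0.4985, -0.3165, -0.0018]
orientation: [1.944, 1.609, -0.809]
force: [0.9, 1.7, 1.5]
opening: 0.0599
gripper_force: 50.0
```

```bash
python3 - <<'E'
from h import *
show()
R0=tool(-11,45).as_matrix(); s=robot.read_state(); Rm=Ro.from_rotvec(s["orientation"]).as_matrix()
Gt=Rm.T@(np.array([.504,-.2925,.022])-s["tool_pos"]); print("block centre in tool frame",Gt.round(4))
np.save("Gt.npy",Gt)
for C,a,b in(((.504,-.2925,.10),-11,45),((.545,-.03,.12),0,0),((.545,-.03,.12),0,-45),((.545,-.03,.037),0,-45)):
    R=tool(a,b); p=np.array(C)-R.as_matrix()@Gt; print(C,a,b,"tcp",p.round(4)); delta(p,R)
E
```

```text
t 18.07 p [ 0.4985 -0.3165 -0.0018] y [ 0.982 -0.188 -0.002] z [-0.135 -0.695 -0.706] q [-0.16  0.39  1.81 -0.88  1.16  0.49] open 0.0599 grip 50.0 F [0.9 1.7 1.5]
block centre in tool frame [ 0.0005  0.0008 -0.0342]
(0.504, -0.2925, 0.1) -11 45 tcp [ 0.4985 -0.3164  0.0761]
shift [-0.0552 -0.0002 -0.0551] turn [0.0003 0.001  0.0036]
(0.545, -0.03, 0.12) 0 0 tcp [ 0.5442 -0.0305  0.0858]
shift [ 0.1425 -0.0091 -0.2668] turn [-0.0766  0.7838 -0.1784]
(0.545, -0.03, 0.12) 0 -45 tcp [ 0.5442 -0.0061  0.0955]
shift [ 0.1525 -0.0137 -0.2905] turn [-0.0027  1.5665 -0.2101]
(0.545, -0.03, 0.037) 0 -45 tcp [ 0.5442 -0.0061  0.0125]
shift [ 0.2113 -0.0136 -0.2319] turn [-0.0027  1.5665 -0.2101]
```

Request:
{"method": "move_arm", "body": {
  "deltas": [-0.02,0,-0.02,0,0,0,0.4,-0.045,0,-0.045,0,0,0,0.4,-0.068,0,-0.068,0,0,0,0.4,-0.05,0,-0.09,-0.01,0.1,-0.023,0.4,0.0,-0.003,-0.15,-0.025,0.26,-0.06,0.4,0.05,-0.006,-0.19,-0.045,0.43,-0.1,0.4,0.09,-0.008,-0.23,-0.06,0.6,-0.14,0.4,0.142,-0.009,-0.267,-0.0766,0.784,-0.178,0.4,0.142,-0.009,-0.267,-0.0766,0.784,-0.178,0.4,0.142,-0.009,-0.267,-0.0766,0.784,-0.178,0.4,0.142,-0.009,-0.267,-0.0766,0.784,-0.178,0.4]
}}

```text
t: 19.45
tool_pos: [0.5436, -0.0315, 0.0856]
orientation: [2.221, 2.221, -0.004]
force: [-0.1, -0.2, -1.6]
opening: 0.0594
gripper_force: 50.0
```

```bash
python3 - <<'E'
from h import *
show(); Gt=np.load("Gt.npy")
for C,a,b in(((.545,-.03,.12),0,-45),((.545,-.03,.045),0,-45)):
    R=tool(a,b); p=np.array(C)-R.as_matrix()@Gt; print(C,a,b,"tcp",p.round(4)); delta(p,R)
E
```

```text
t 19.45 p [ 0.5436 -0.0315  0.0856] y [ 1.    -0.    -0.002] z [-0.002 -0.002 -1.   ] q [-0.15  0.06  1.76 -0.    1.32 -0.15] open 0.0594 grip 50.0 F [-0.1 -0.2 -1.6]
(0.545, -0.03, 0.12) 0 -45 tcp [ 0.5442 -0.0061  0.0955]
shift [ 0.0253  0.0006 -0.0099] turn [-0.0013  0.7877 -0.0009]
(0.545, -0.03, 0.045) 0 -45 tcp [ 0.5442 -0.0061  0.0205]
shift [0.0255 0.0007 0.0651] turn [-0.0013  0.7877 -0.0009]
```

Request:
{"method": "move_arm", "body": {
  "deltas": [0.005,0,-0.003,0,0.16,0,0.4,0.011,0,-0.006,0,0.32,0,0.4,0.016,0,-0.009,0,0.48,0,0.4,0.021,0,-0.01,0,0.64,0,0.4,0.025,0,-0.01,-0.001,0.787,-0.001,0.4,0.025,0,0.02,-0.001,0.787,-0.001,0.4,0.025,0,0.05,-0.001,0.787,-0.001,0.4,0.025,0,0.06,-0.001,0.787,-0.001,0.4,0.025,0,0.06,-0.001,0.787,-0.001,0.4]
}}

```text
t: 20.58
tool_pos: [0.5437, -0.0056, 0.0258]
orientation: [-1.758, -1.759, -0.73]
force: [0.8, 0.2, -1.5]
opening: 0.0601
gripper_force: 50.0
```

```bash
python3 - <<'E'
from h import *
show(); Gt=np.load("Gt.npy")
for C,a,b in(((.545,-.03,.037),0,-45),):
    R=tool(a,b); p=np.array(C)-R.as_matrix()@Gt; print(C,a,b,"tcp",p.round(4)); delta(p,R)
ims=robot.read_camera("scene")[0]; imt=robot.read_camera("top")[0]
def draw(im,n,o,w,f,zc):
    A=cv2.resize(im[o[1]:o[1]+w[1],o[0]:o[0]+w[0]],None,fx=f,fy=f,interpolation=cv2.INTER_CUBIC)
    for y0,y1,col in((-.022,0,(255,0,0)),(0,.022,(0,255,255))):
        X=np.array([[.545+sx*.03,-.03+y,zc+sz*.03] for y in(y0,y1) for sx,sz in((-1,-1),(1,-1),(1,1),(-1,1))])
        q=((proj(n,X)-o+.5)*f).round().astype(np.int32)
        cv2.polylines(A,[q[:4],q[4:]],True,col,1)
    return A
s=robot.read_state(); zc=(s["tool_pos"]+Ro.from_rotvec(s["orientation"]).as_matrix()@Gt)[2]; print("centre z est",zc)
A=draw(ims,"scene",np.array([285,185]),(80,100),5,zc); Bm=draw(imt,"top",np.array([285,140]),(80,100),5,zc)
save("side.png",np.hstack([A,Bm]))
E
```

```text
t 20.57 p [ 0.5437 -0.0056  0.0258] y [ 1.  0. -0.] z [-0.     0.708 -0.706] q [-0.57  0.48  1.63  0.64  1.54 -0.76] open 0.0601 grip 50.0 F [ 0.8  0.2 -1.5]
(0.545, -0.03, 0.037) 0 -45 tcp [ 0.5442 -0.0061  0.0125]
shift [-0.0098  0.0005  0.0091] turn [-0.0005 -0.0018  0.0001]
centre z est 0.05171926878129184
```

View pics/side.png

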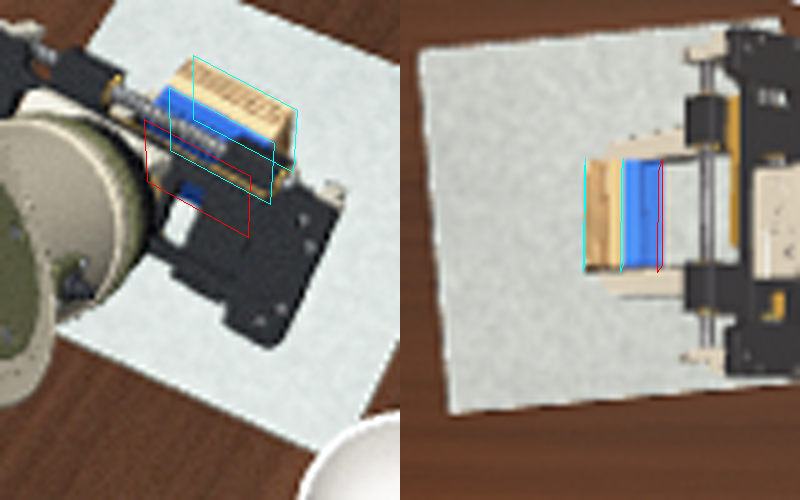

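The overlay matches within a pixel in the top view. The block is on edge above the board, ply at top-crop (605,215) on the +y side and blue at (642,215) on the −y side. Lowering it onto the board.

Request:
{"method": "move_arm", "body": {
  "deltas": [-0.005,0.0005,0.005,0,0,0,0.4,-0.0085,0.0005,0.008,0,0,0,0.4,-0.01,0.0005,0.0095,0,0,0,0.4,-0.0105,0.0005,0.01,0,0,0,0.4,-0.0105,0.0005,0.01,0,0,0,0.4]
}}

```text
t: 21.3
tool_pos: [0.5446, -0.0059, 0.012]
orientation: [-1.758, -1.759, -0.732]
force: [-1.7, -0.1, 1.3]
opening: 0.0598
gripper_force: 50.0
```

Request:
{"method": "move_arm", "body": {
  "deltas": [-0.0004,0,0.0004,0,0,0,0.4,-0.0006,0,0.0006,0,0,0,0.4,-0.0006,0,0.0006,0,0,0,0.4]
}}

```text
t: 21.68
tool_pos: [0.5446, -0.0059, 0.012]
orientation: [-1.757, -1.76, -0.732]
force: [-5.0, -1.1, 9.9]
opening: 0.0601
gripper_force: 50.0
```

```bash
python3 - <<'E'
from h import *
show(); Gt=np.load("Gt.npy")
s=robot.read_state(); print("centre",(s["tool_pos"]+Ro.from_rotvec(s["orientation"]).as_matrix()@Gt).round(4))
E
```

```text
t 21.68 p [ 0.5446 -0.0059  0.012 ] y [1.    0.001 0.001] z [ 0.     0.709 -0.705] q [-0.57  0.51  1.62  0.64  1.52 -0.78] open 0.0601 grip 50.0 F [-5.  -1.1  9.9]
centre [ 0.5454 -0.0299  0.0364]
```

Request:
{"method": "move_arm", "body": {
  "deltas": [0,0,0,0,0,0,0.7,0,0,0,0,0,0,1,0,0,0,0,0,0,1,0,0,0,0,0,0,1,0,0,0,0,0,0,1,0,0,-0.02,0,0,0,1,0,0,-0.055,0,0,0,1,0,0,-0.1,0,0,0,1,0,0,-0.1,0,0,0,1]
}}

```text
t: 22.8
tool_pos: [0.547, -0.0812, 0.085]
orientation: [-1.764, -1.764, -0.735]
force: [0.5, 0.2, -0.9]
opening: 0.0929
gripper_force: 0.0
```

```bash
python3 - <<'E'
from h import *
show(); C=np.array([.5454,-.03,.036])
for b,bk in((0,.07),(45,.10)):
    grasp(C+[0,0,.002],0,b,back=bk,tipb=.0192)
ims=robot.read_camera("scene")[0]; imt=robot.read_camera("top")[0]
# blue & ply extents in top view
P=[(n,im) for n,im in(("scene",ims),("top",imt))]
for n,im in P:
    b=(im[...,2].astype(int)-im[...,0]>60); k,l,st,ce=cv2.connectedComponentsWithStats(b.astype(np.uint8))
    p=proj(n,np.array([[.545,-.041,.066]]))[0]
    i=1+np.argmin(np.hypot(*(ce[1:]-p).T)); print(n,st[i],ce[i].round(1),"expected",p.round(1))
E
```

```text
t 22.8 p [ 0.547  -0.0812  0.085 ] y [ 1.    -0.003  0.007] z [ 0.007  0.705 -0.709] q [-0.67  0.48  1.5   0.6   1.69 -0.76] open 0.0929 grip 0.0 F [ 0.5  0.2 -0.9]
target [ 0.5454 -0.03    0.0738] tip z 0.0888
shift [ 0.0284 -0.0018  0.044 ] turn [ 7.800e-03 -7.826e-01  2.000e-04]
target [0.5454 0.0165 0.0845] tip z 0.0951
shift [ 0.0689 -0.0018  0.0692] turn [ 0.0079 -1.568  -0.003 ]
scene [314 206  25  25 427] [325.9 218.6] expected [326.2 214. ]
top [330 173   7  21 147] [333. 183.] expected [332.8 182.3]
```

Request:
{"method": "move_arm", "body": {
  "deltas": [0.012,0,0.004,0.002,-0.17,0,1,0.025,-0.001,0.009,0.003,-0.35,0,1,0.04,-0.002,0.013,0.005,-0.52,0,1,0.054,-0.002,0.018,0.008,-0.78,0,1,0.06,-0.002,0.03,0.008,-0.95,0,1,0.067,-0.002,0.045,0.008,-1.12,0,1,0.069,-0.002,0.06,0.008,-1.3,0,1,0.069,-0.002,0.069,0.008,-1.47,-0.003,1,0.069,-0.002,0.069,0.008,-1.568,-0.003,1,0.069,-0.002,0.069,0.008,-1.568,-0.003,1,0.069,-0.002,0.069,0.008,-1.568,-0.003,1]
}}

```text
t: 24.28
tool_pos: [0.5423, 0.0207, 0.0812]
orientation: [1.761, 1.771, -0.73]
force: [0.2, -0.0, -0.3]
opening: 0.0931
gripper_force: 0.0
```

```bash
python3 - <<'E'
from h import *
show(); C=np.array([.5454,-.03,.036])
grasp(C+[0,0,.001],0,45,tipb=.0192)
E
```

```text
t 24.27 p [0.5423 0.0207 0.0812] y [ 1.     0.003 -0.007] z [-0.003 -0.703 -0.712] q [ 0.43  0.4   1.61 -0.69  1.53  0.59] open 0.0931 grip 0.0 F [ 0.2 -0.  -0.3]
target [ 0.5454 -0.0542  0.0128] tip z 0.0234
shift [-0.0053  0.0033  0.1012] turn [-0.0028 -0.0064  0.0071]
```

Request:
{"method": "move_arm", "body": {
  "deltas": [-0.005,0.003,0.02,-0.003,-0.006,0.007,1,-0.005,0.003,0.05,-0.003,-0.006,0.007,1,-0.005,0.003,0.08,-0.003,-0.006,0.007,1,-0.005,0.003,0.1,-0.003,-0.006,0.007,1,-0.005,0.003,0.101,-0.003,-0.006,0.007,1]
}}

```text
t: 24.9
tool_pos: [0.5442, -0.056, 0.0125]
orientation: [1.762, 1.757, -0.732]
force: [-0.1, -0.9, 0.8]
opening: 0.0929
gripper_force: 0.0
```

```bash
python3 - <<'E'
from h import *
show(); C=np.array([.5454,-.03,.036])
grasp(C+[0,0,.001],0,45,tipb=.0192)
E
```

```text
t 24.9 p [ 0.5442 -0.056   0.0125] y [ 1.    -0.003 -0.   ] z [-0.002 -0.708 -0.706] q [ 0.31  0.45  1.7  -0.76  1.37  0.62] open 0.0929 grip 0.0 F [-0.1 -0.9  0.8]
target [ 0.5454 -0.0542  0.0128] tip z 0.0234
shift [ 0.0011  0.0012 -0.0015] turn [-0.0024  0.0015 -0.0017]
```

Request:
{"method": "move_arm", "body": {
  "deltas": [0.001,0.001,-0.001,-0.002,0.001,-0.001,1,0.001,0.001,-0.001,-0.002,0.001,-0.001,0.4,0.001,0.001,-0.001,-0.002,0.001,-0.001,0.4,0.001,0.001,-0.001,-0.002,0.001,-0.001,0.4,0.001,0.001,-0.001,-0.002,0.001,-0.001,0.4,0.001,0.001,-0.001,-0.002,0.001,-0.001,0.4,0.001,0.001,-0.001,-0.002,0.001,-0.001,0.4],
  "squeeze": 50
}}

```text
t: 25.78
tool_pos: [0.5464, -0.0524, 0.0134]
orientation: [1.758, 1.76, -0.727]
force: [-1.1, 1.5, 2.3]
opening: 0.0598
gripper_force: 50.0
```

```bash
python3 - <<'E'
from h import *
show()
s=robot.read_state(); Rm=Ro.from_rotvec(s["orientation"]).as_matrix()
Gt=Rm.T@(np.array([s["tool_pos"][0],-.03,.036])-s["tool_pos"]); Gt[1]=0; print("Gt",Gt.round(4)); np.save("Gt2.npy",Gt)
for C,a,b in(((.545,-.03,.11),0,45),((.545,-.03,.12),0,0),((.545,-.03,.11),0,-45)):
    R=tool(a,b); p=np.array(C)-R.as_matrix()@Gt; print(C,a,b,"tcp",p.round(4)); delta(p,R)
E
```

```text
t 25.77 p [ 0.5464 -0.0524  0.0134] y [1.    0.002 0.002] z [ 0.003 -0.707 -0.707] q [ 0.32  0.45  1.7  -0.76  1.37  0.62] open 0.0598 grip 50.0 F [-1.1  1.5  2.3]
Gt [-0.0002  0.     -0.0318]
(0.545, -0.03, 0.11) 0 45 tcp [ 0.545  -0.0524  0.0874]
shift [-0.0523 -0.0013 -0.0523] turn [0.0027 0.0003 0.0002]
(0.545, -0.03, 0.12) 0 0 tcp [ 0.545  -0.0298  0.0882]
shift [-0.037  -0.0012 -0.0688] turn [0.0025 0.7857 0.0012]
(0.545, -0.03, 0.11) 0 -45 tcp [ 0.545  -0.0074  0.0876]
shift [-0.0207 -0.0012 -0.0843] turn [0.002  1.5711 0.0022]
```

Lifting and turning the second quarter.

Request:
{"method": "move_arm", "body": {
  "deltas": [-0.02,0,-0.02,0,0,0,0.4,-0.04,-0.001,-0.04,0,0,0,0.4,-0.053,-0.001,-0.053,0.002,0.05,0,0.4,-0.05,-0.001,-0.057,0.002,0.22,0,0.4,-0.047,-0.001,-0.06,0.002,0.39,0,0.4,-0.042,-0.001,-0.064,0.002,0.56,0,0.4,-0.037,-0.001,-0.069,0.002,0.73,0.001,0.4,-0.034,-0.001,-0.073,0.002,0.9,0.001,0.4,-0.03,-0.001,-0.077,0.002,1.07,0.001,0.4,-0.027,-0.001,-0.08,0.002,1.24,0.002,0.4,-0.023,-0.001,-0.083,0.002,1.41,0.002,0.4,-0.021,-0.001,-0.084,0.002,1.571,0.002,0.4]
}}

```text
t: 27.28
tool_pos: [0.5455, -0.0089, 0.0878]
orientation: [-1.759, -1.758, -0.734]
force: [0.2, 0.4, -2.5]
opening: 0.0598
gripper_force: 50.0
```

```bash
python3 - <<'E'
from h import *
show(); Gt=np.load("Gt2.npy")
for z in(.035,.0285):
    C=(.545,-.03,z); R=tool(0,-45); p=np.array(C)-R.as_matrix()@Gt; print(C,"tcp",p.round(4)); delta(p,R)
E
```

```text
t 27.27 p [ 0.5455 -0.0089  0.0878] y [ 1.    -0.001  0.002] z [ 0.002  0.71  -0.704] q [-0.58  0.39  1.61  0.64  1.62 -0.71] open 0.0598 grip 50.0 F [ 0.2  0.4 -2.5]
(0.545, -0.03, 0.035) tcp [ 0.545  -0.0074  0.0126]
shift [-0.0523 -0.0006  0.0541] turn [ 0.002  -0.0038  0.0003]
(0.545, -0.03, 0.0285) tcp [ 0.545  -0.0074  0.0061]
shift [-0.0569 -0.0007  0.0587] turn [ 0.002  -0.0038  0.0003]
```

Request:
{"method": "move_arm", "body": {
  "deltas": [-0.018,0,0.018,0,0,0,0.4,-0.038,-0.0005,0.04,0,-0.002,0,0.4,-0.052,-0.0005,0.054,0.002,-0.004,0,0.4,-0.0555,-0.0005,0.0575,0.002,-0.004,0,0.4,-0.057,-0.0005,0.0588,0.002,-0.004,0,0.4,-0.057,-0.0005,0.0588,0.002,-0.004,0,0.4]
}}

```text
t: 28.02
tool_pos: [0.5454, -0.0069, 0.0065]
orientation: [-1.762, -1.765, -0.724]
force: [-0.3, 0.4, -2.9]
opening: 0.0597
gripper_force: 50.0
```

```bash
python3 - <<'E'
from h import *
show(); Gt=np.load("Gt2.npy")
s=robot.read_state(); print("centre",(s["tool_pos"]+Ro.from_rotvec(s["orientation"]).as_matrix()@Gt).round(4))
C=(.545,-.03,.028); R=tool(0,-45); p=np.array(C)-R.as_matrix()@Gt; delta(p,R)
E
```

```text
t 28.02 p [ 0.5454 -0.0069  0.0065] y [1.    0.002 0.   ] z [-0.001  0.703 -0.711] q [-0.57  0.51  1.62  0.63  1.51 -0.78] open 0.0597 grip 50.0 F [-0.3  0.4 -2.9]
centre [ 0.5454 -0.0294  0.029 ]
shift [-0.0009 -0.0004  0.0003] turn [-0.0013  0.0054  0.0014]
```

Request:
{"method": "move_arm", "body": {
  "deltas": [-0.0004,0,0.0004,0,0,0,0.4,-0.0008,0,0.0007,0,0.001,0,0.4,-0.001,0,0.0009,0,0.001,0,0.4,-0.001,0,0.0009,0,0.001,0,0.4]
}}

```text
t: 28.52
tool_pos: [0.5453, -0.0071, 0.0057]
orientation: [-1.76, -1.763, -0.726]
force: [-2.9, -2.2, 7.8]
opening: 0.0603
gripper_force: 50.0
```

Request:
{"method": "move_arm", "body": {
  "deltas": [0,0,0,0,0,0,0.7,0,0,0,0,0,0,1,0,0,0,0,0,0,1,0,0,0,0,0,0,1,0,0,0,0,0,0,1,0,0,-0.02,0,0,0,1,0,0,-0.055,0,0,0,1,0,0,-0.1,0,0,0,1,0,0,-0.1,0,0,0,1]
}}

```text
t: 29.65
tool_pos: [0.5473, -0.0816, 0.0789]
orientation: [-1.766, -1.767, -0.728]
force: [0.9, -0.7, -0.4]
opening: 0.0927
gripper_force: 0.0
```

```bash
python3 - <<'E'
from h import *
show()
delta((.5453,-.0295,.10),tool(0,0))
ims=robot.read_camera("scene")[0]; imt=robot.read_camera("top")[0]
for n,im in (("scene",ims),("top",imt)):
    b=(im[...,2].astype(int)-im[...,0]>60); k,l,st,ce=cv2.connectedComponentsWithStats(b.astype(np.uint8))
    p=proj(n,np.array([[.545,-.03,.017]]))[0]
    i=1+np.argmin(np.hypot(*(ce[1:]-p).T)); print(n,st[i],ce[i].round(1),"exp",p.round(1),"top exp",proj(n,np.array([[.545,-.03,.05]]))[0].round(1))
    hsv=cv2.cvtColor(im,cv2.COLOR_RGB2HSV); w=(hsv[...,1]>50)&(hsv[...,0]>8)&(hsv[...,0]<25)&(hsv[...,2]>140)
    k,l,st,ce=cv2.connectedComponentsWithStats(w.astype(np.uint8)); i=1+np.argmin(np.hypot(*(ce[1:]-p).T)-.05*st[1:,4]); print(" ply",st[i],ce[i].round(1))
E
```

```text
t 29.65 p [ 0.5473 -0.0816  0.0789] y [ 1.    -0.001  0.005] z [ 0.004  0.702 -0.713] q [-0.67  0.48  1.5   0.59  1.68 -0.76] open 0.0927 grip 0.0 F [ 0.9 -0.7 -0.4]
shift [ 0.0519 -0.002   0.0215] turn [ 4.700e-03 -7.776e-01  7.000e-04]
scene [335 217  10  16  22] [339.8 224.1] exp [328.4 220.8] top exp [328.6 214.1]
 ply [  364   178   171   222 11631] [451.4 303.8]
top [242 110  32  17 311] [260.8 118. ] exp [328.5 183.9] top exp [328.8 182.9]
 ply [  357   133   162   264 17841] [437.3 262.6]
```

Request:
{"method": "move_arm", "body": {
  "deltas": [0.012,0,0.003,0.001,-0.17,0,1,0.027,-0.001,0.008,0.002,-0.35,0,1,0.042,-0.002,0.015,0.004,-0.53,0,1,0.052,-0.002,0.0215,0.005,-0.7,0,1,0.052,-0.002,0.0215,0.005,-0.778,0,1,0.052,-0.002,0.0215,0.005,-0.778,0,1,0.052,-0.002,0.0215,0.005,-0.778,0,1]
}}

```text
t: 30.62
tool_pos: [0.5419, -0.025, 0.0955]
orientation: [-2.21, -2.219, 0.002]
force: [0.2, 0.3, 0.9]
opening: 0.093
gripper_force: 0.0
```

```bash
python3 - <<'E'
from h import *
show(); delta((.5453,-.0295,.0186),tool(0,0))
E
```

```text
t 30.62 p [ 0.5419 -0.025   0.0955] y [ 1.     0.004 -0.008] z [-0.008  0.006 -1.   ] q [-0.14  0.05  1.75  0.01  1.34 -0.15] open 0.093 grip 0.0 F [0.2 0.3 0.9]
shift [-0.005   0.004   0.0769] turn [-0.0082 -0.0061  0.0038]
```

Request:
{"method": "move_arm", "body": {
  "deltas": [0,0,0.02,0,0,0,1,0,0,0.03,0,0,0,1,0,0,0.03,0,0,0,1,0,0,0.03,0,0,0,1]
}}

```text
t: 31.12
tool_pos: [0.5429, -0.0256, 0.067]
orientation: [-2.213, -2.219, 0.001]
force: [-0.4, -0.1, 1.0]
opening: 0.0932
gripper_force: 0.0
```

```bash
python3 - <<'E'
from h import *
show(); delta((.5453,-.0295,.0186),tool(0,0))
E
```

```text
t 31.12 p [ 0.5429 -0.0256  0.067 ] y [ 1.     0.003 -0.006] z [-0.006  0.004 -1.   ] q [-0.14  0.08  1.78  0.    1.29 -0.15] open 0.0932 grip 0.0 F [-0.4 -0.1  1. ]
shift [-0.0042  0.0027  0.0483] turn [-0.0058 -0.0045  0.0026]
```

Request:
{"method": "move_arm", "body": {
  "deltas": [-0.004,0.0025,0.015,-0.006,-0.0045,0.002,1,-0.004,0.0025,0.03,-0.006,-0.0045,0.002,1,-0.004,0.0025,0.042,-0.006,-0.0045,0.002,1,-0.004,0.0025,0.048,-0.006,-0.0045,0.002,1,-0.004,0.0025,0.048,-0.006,-0.0045,0.002,1]
}}

```text
t: 31.75
tool_pos: [0.5443, -0.0287, 0.0178]
orientation: [-2.219, -2.223, 0.002]
force: [0.2, 0.6, 0.1]
opening: 0.0932
gripper_force: 0.0
```

```bash
python3 - <<'E'
from h import *
show(); delta((.5453,-.0295,.0186),tool(0,0))
E
```

```text
t 31.75 p [ 0.5443 -0.0287  0.0178] y [ 1.     0.002 -0.001] z [-0.001 -0.    -1.   ] q [-0.15  0.14  1.81 -0.    1.19 -0.15] open 0.0932 grip 0.0 F [0.2 0.6 0.1]
shift [-0.0008  0.001  -0.0008] turn [-0.0014  0.      0.0016]
```

Request:
{"method": "move_arm", "body": {
  "deltas": [0,0.001,-0.001,0,0,0,0.4,0,0.001,-0.001,0,0,0,0.4,0,0.001,-0.001,0,0,0,0.4,0,0.001,-0.001,0,0,0,0.4,0,0.001,-0.001,0,0,0,0.4,0,0.001,-0.001,0,0,0,0.4],
  "squeeze": 20
}}

```text
t: 32.5
tool_pos: [0.546, -0.0288, 0.0198]
orientation: [2.219, 2.223, 0.0]
force: [-0.4, -0.1, 1.8]
opening: 0.0597
gripper_force: 20.0
```

Request:
{"method": "move_arm", "body": {
  "deltas": [0,0,-0.003,0,0,0,0.4,0,0,-0.008,0,0,0,0.4,0,0,-0.016,0,0,0,0.4,0,0,-0.03,0,0,0,0.4,0,0,-0.055,0,0,0,0.4,0,0,-0.09,0,0,0,0.4,0,0,-0.09,0,0,0,0.4,0,0,-0.09,0,0,0,0.4]
}}

```text
t: 33.5
tool_pos: [0.5458, -0.0288, 0.1096]
orientation: [2.22, 2.223, -0.0]
force: [0.4, 0.4, -0.8]
opening: 0.0596
gripper_force: 20.0
```

```bash
python3 - <<'E'
from h import *
show(); delta((.50,-.27,.107),tool(-30)); delta((.50,-.27,-.0085),tool(-30))
E
```

```text
t 33.5 p [ 0.5458 -0.0288  0.1096] y [1.    0.001 0.   ] z [ 0. -0. -1.] q [-0.15  0.04  1.74 -0.    1.36 -0.15] open 0.0596 grip 20.0 F [ 0.4  0.4 -0.8]
shift [-0.2411 -0.0461  0.0026] turn [3.00e-04 2.00e-04 5.25e-01]
shift [-0.2411 -0.0462  0.1181] turn [3.00e-04 2.00e-04 5.25e-01]
```

Request:
{"method": "move_arm", "body": {
  "deltas": [-0.06,-0.012,0,0,0,0.13,0.4,-0.12,-0.023,0,0,0,0.26,0.4,-0.18,-0.035,0,0,0,0.4,0.4,-0.241,-0.046,0,0,0,0.525,0.4,-0.241,-0.046,0,0,0,0.525,0.4,-0.241,-0.046,0.05,0,0,0.525,0.4,-0.241,-0.046,0.09,0,0,0.525,0.4,-0.241,-0.046,0.108,0,0,0.525,0.4,-0.241,-0.046,0.113,0,0,0.525,0.4,-0.241,-0.046,0.115,0,0,0.525,0.4,-0.241,-0.046,0.115,0,0,0.525,0.4]
}}

```text
t: 34.88
tool_pos: [0.5014, -0.2705, -0.0038]
orientation: [2.718, 1.57, 0.002]
force: [-0.4, 0.5, -0.7]
opening: 0.0597
gripper_force: 20.0
```

```bash
python3 - <<'E'
from h import *
show()
im=robot.read_camera("top")[0]; im2=robot.read_camera("scene")[0]
save("fin.png",np.hstack([cv2.resize(im[150:230,285:405],(480,320),interpolation=cv2.INTER_CUBIC),cv2.resize(im2[180:260,290:370],(320,320),interpolation=cv2.INTER_CUBIC)]))
E
```

```text
t 34.88 p [ 0.5014 -0.2705 -0.0038] y [ 0.866 -0.5    0.003] z [ 0.002 -0.002 -1.   ] q [-0.58  0.23  1.75 -0.    1.15 -0.06] open 0.0597 grip 20.0 F [-0.4  0.5 -0.7]
```

View pics/fin.png

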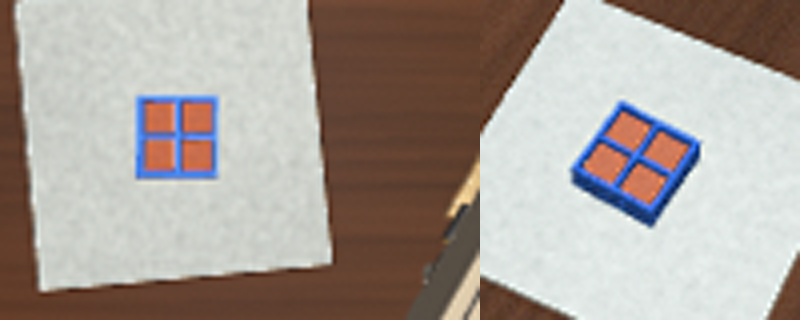

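The blue tray is mouth up on the board at crop (177,138), with four clay-back tiles flat in its cells. Now setting the ply tray down.

Request:
{"method": "move_arm", "body": {
  "deltas": [0,0,0.002,0,0,0,0.4,0,0,0.0035,0,0,0,0.4,0,0,0.0045,0,0,0,0.4,0,0,0.005,0,0,0,0.4,0,0,0.005,0,0,0,0.4]
}}

```text
t: 35.6
tool_pos: [0.5005, -0.2701, -0.0083]
orientation: [2.72, 1.571, -0.0]
force: [-8.7, 4.4, 18.7]
opening: 0.0594
gripper_force: 20.0
```

Request:
{"method": "move_arm", "body": {
  "deltas": [0,0,-0.001,0,0,0,0.7,0,0,-0.001,0,0,0,1,0,0,-0.001,0,0,0,1,0,0,-0.001,0,0,0,1,0,0,-0.001,0,0,0,1,0,0,-0.04,0,0,0,1,0,0,-0.09,0,0,0,1,0,0,-0.13,0,0,0,1,0,0,-0.13,0,0,0,1,0,0,-0.13,0,0,0,1]
}}

```text
t: 36.85
tool_pos: [0.4999, -0.2697, 0.119]
orientation: [-2.72, -1.571, 0.001]
force: [-0.5, 0.5, -0.3]
opening: 0.0929
gripper_force: 0.0
```

```bash
python3 - <<'E'
from h import *
show()
im,d=robot.read_camera("scene"); P=cloud("scene",d)
m=(np.hypot(P[...,0]-.5,P[...,1]+.27)<.028)&(P[...,2]<.06); z=P[...,2][m]; print("ply top z",m.sum(),np.median(z[z>.012]).round(4))
A=np.c_[P[m][z>.012][:,:2],np.ones((z>.012).sum())]; print("slope",np.linalg.lstsq(A,z[z>.012],rcond=None)[0].round(3))
print(robot.close_job())
E
```

```text
t 36.85 p [ 0.4999 -0.2697  0.119 ] y [ 0.866 -0.5   -0.   ] z [-0.  0. -1.] q [-0.58  0.09  1.67 -0.    1.38 -0.06] open 0.0929 grip 0.0 F [-0.5  0.5 -0.3]
ply top z 218 0.0218
slope [ 0.011 -0.006  0.015]
the job is handed in; nothing more can be done
None
```

The job is handed in at about 37 s: the last picture shows the blue tray mouth up on the board with all four tiles clay side up, and the emptied plywood tray measured flat on the bench off the board; no verdict was returned.

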